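# Close a packed sweets box: lid on, then snap its four flaps down

## Task

The sweets box is packed, so close it: lift the green lid by its handle, lower it onto the white box without dropping it until it sits flat all round, and only then fold down its four white flaps and press each one in until it snaps under the rim. Do not shift or knock over anything else on the counter.

Things in the scene. Friction and masses are not known exactly. Their poses are not given: they have to be found in the camera images.
- box: White food box, open, packed with paper-wrapped sweets, full and heavy, does not move. Over its rim 124 (x) x 164 (y) mm, 85 mm tall; origin at the centre of its underside, z up. The rim is turned out 11 mm from the walls and down 10 mm; the lid's flaps snap in under it. Mouth inside 96 x 136 mm.
- lid: Loose green lid, about 0.25 kg. Plate 124 (x) x 164 (y) x 5 mm, underside 12 mm above the origin, which is the centre of its skirt's foot (z up). Skirt: 1.2 mm play in the mouth, 4 mm at its tapered foot. Fits either way round. Seated: axes along the box's, origin 73 mm above the box's. A flap hinges along each edge, on a line 3.5 mm outside the edge, 15 mm above the origin.
- lid_handle (a point): Middle of the grip of the lid's black carry handle: a bar 92 mm long along the lid's y, 16 mm wide (x), 12 mm tall, on a post at each end. This point is 50 mm above the lid's origin, on its centre line; 27 mm is free between bar and lid. x, y, z along the lid's.
- flap_front (a joint): Angle (rad) of the white flap on the lid's -x edge, 72 mm wide, 34 mm long from its hinge, 4 mm thick. 0: sticks straight out level; negative: leans up; 1.57: hangs down against the box. Stays where left. On the box, its inner lip meets the rim at about 1.0, needs 0.07 to 0.2 N m (3 to 8 N some 25 mm from the hinge) to pass 1.2, then snaps in and rests at 1.45 to 1.62.
- flap_back (a joint): Angle (rad) of the white flap on the lid's +x edge, 72 mm wide, 34 mm long from its hinge, 4 mm thick. 0: sticks straight out level; negative: leans up; 1.57: hangs down against the box. Stays where left. On the box, its inner lip meets the rim at about 1.0, needs 0.07 to 0.2 N m (3 to 8 N some 25 mm from the hinge) to pass 1.2, then snaps in and rests at 1.45 to 1.62.
- flap_left (a joint): Angle (rad) of the white flap on the lid's +y edge, 60 mm wide, 34 mm long from its hinge, 4 mm thick. 0: sticks straight out level; negative: leans up; 1.57: hangs down against the box. Stays where left. On the box, its inner lip meets the rim at about 1.0, needs 0.07 to 0.2 N m (3 to 8 N some 25 mm from the hinge) to pass 1.2, then snaps in and rests at 1.45 to 1.62.
- flap_right (a joint): Angle (rad) of the white flap on the lid's -y edge, 60 mm wide, 34 mm long from its hinge, 4 mm thick. 0: sticks straight out level; negative: leans up; 1.57: hangs down against the box. Stays where left. On the box, its inner lip meets the rim at about 1.0, needs 0.07 to 0.2 N m (3 to 8 N some 25 mm from the hinge) to pass 1.2, then snaps in and rests at 1.45 to 1.62.
- can: Drink can, loose, upright: 66 mm across, 115 mm tall, origin at the centre of its foot. Bystander.
- jar: Amber glass jar with a red cap, loose, upright: 74 mm across, 105 mm tall, origin at the centre of its foot. Bystander, stands close to one corner of the box, the clear bottle at the opposite one.
- bottle_green: Green glass bottle, loose, upright: 60 mm across, 225 mm tall, origin at the centre of its foot. Bystander.
- bottle_clear: Clear glass bottle with a blue label, loose, upright: 60 mm across, 215 mm tall, origin at the centre of its foot. Bystander, stands close to a corner of the box.
- cup: Drinking glass, loose, upright: 68 mm across, 65 mm tall, origin at the centre of its foot. Bystander, stands near a corner of the lid.
- bundle_a: Paper-wrapped bundle tied with red string, loose: 115 (x) x 68 (y) x 52 mm tall, origin at the centre of its underside. Bystander.
- bundle_b: Paper-wrapped bundle tied with red string, loose: 115 (x) x 68 (y) x 52 mm tall, origin at the centre of its underside. Bystander.
- elephant: Carved wooden elephant, loose: about 145 (x, trunk to +x) x 45 x 97 mm tall, origin between its feet. Bystander.
Not all that is in view belongs to the job. There is more than one size of the box; the one meant has the size given above.

How it is judged:
By the outcome, as a careful person would: the job done as asked, in the order asked, and still so for the second after the job is handed in, with the robot touching nothing.
It also fails if it takes over 72 s, if anything falls off the work surface, if the arm or the gripper's body presses on something with over 40 N, if the wrist force passes 120 N, or if a joint passes its speed limit or range.

## Robot

A 7-joint arm with a two-finger parallel gripper is mounted at the origin on the work surface. World frame = base frame: x ahead of the robot, y to its left, z up, the work surface at z = 0. Lengths are in mm, angles in degrees, forces in N, time in s.
With the tool pointing down it reaches from about 350 to 900 mm from the base axis. Payload 7.2 kg.
Tool frame: the origin (TCP) lies between the finger pads; the fingertips stand 8 mm ahead of it and the grasp point (between the pads) lies 11 mm behind it; z points along the fingers, y is the line along which they close (so a half turn about z gives the same grasp; the last joint's range is limited). The gripper opens to 85 mm and grips with 20 to 120 N. Pads are 22 mm wide; open, the fingers measure 114 mm over their backs; the gripper's body (76 mm by 85 mm) begins 54 mm behind the grasp point. The pads swing forward as they close: fully open they stand 13 mm farther back than shut.
Start: joints at [-79.653, 23.554, -0.728, 91.456, 0.321, 64.991, -4.71], TCP at [153.91, 605.757, 199.797] pointing down, gripper open.
Joint ranges: [-169.25, 169.25], [-16.82, 113.86], [-84.01, 82.57], [7.8, 145.47], [-59.2, 239.2], [7.22, 106.19], [-163.78, 163.78]. Speed limits (degrees/s): [136.94, 136.94, 172.46, 172.46, 180, 180, 180].

## Interface

Orientations are given as [roll, pitch, yaw] about the fixed x, y, z axes, in that order (R = Rz(yaw) Ry(pitch) Rx(roll)).
In Python, from station import readout, imaging, workorder, search_frame, trace gives the robot as it stands.
- The arm moves only by the shell command python3 -m handwheel 'ROWS'. ROWS is text: rows parted by semicolons, each of 7 numbers parted by spaces: the shift along the tool's x, y, z normalised to -1 to 1, where 1 is 0.12 m, then the turn, a rotation vector about the tool's x, y, z normalised to -1 to 1, where 1 is 0.5 rad, then the closure, from -1 (fully open) to 1 (shut). A call has 1 to 5 rows; each row shifts and turns the commanded pose from where the row before left it, along the tool's axes as they then stand; what a row does not reach is not made up. A row lasts 1/10 s, in which the tool goes at most 50 mm and 8.59 degrees, less where a joint would pass 70% of its speed; a pose out of reach is approached as far as the arm can. A call with a number of a shift or a turn outside -1 to 1 is refused whole. A call with a gripper value outside its range is refused whole. The fingers move at their own pace and stop on an object; the grip force is fixed at half the most. Time passes only in rows, so rows that do not move let the fingers close. It gives the time, the measured TCP pose, the force, the opening and the grip force at its end, in the units of the state.
- readout.get_state(): the state, without advancing time (a new reading comes with each control period).
- imaging.read_camera(name): name is "scene" or "top" or "wrist"; returns a dict with "frame" (420x560x3 uint8, blue, green, red), "fx", "fy", "cx", "cy" (pixels), "pose" (4x4, takes a point from camera to world coordinates); the wrist camera has in their place "T_tool_cam" (4x4, takes a point from camera to tool coordinates, whose origin is the TCP and whose axes are the flange's). Camera axes: x right, y up, looking along -z (the intrinsics and any distortion apply to the point x, -y, -z); pixel columns grow to the right and rows downward; lengths in mm; the calibration is good to about 2 mm. The wrist camera is an equidistant fisheye: a pixel r from the principal point sees the ray r / f radians off the axis. A picture is of the moment at which its call begins: read the wrist's pose just before it. There is no depth.
- workorder.job_done(): hands the job in; it is judged then, once.
Trained networks look in the newest picture that a camera, given by its name, has taken for a name from the list of things; names that differ only in an ending like _2 or _b are one class to them, and where a whole thing is asked for, a point or a joint stands for the part that bears it (a point fixed in the world has none). Each returns a list of dicts, best first, with "confidence" (0 to 1); they miss things now and then, are a little off and sometimes report something else, mostly with a low value. They report only what shows in the picture. A call takes as long as a camera call. They do not tell look-alikes from the thing itself.
- search_frame(target, camera): "location" ([x, y, z] in mm, in world coordinates, good to about 4 mm: the middle of the surface that is visible of it).
- trace(target, camera): "mask" (420x560 bool, what is visible of it).
The state is a dict: "time_s": time; "q": joint angles; "qvel": joint speeds; "effort": joint torques, N m; "ee_pos": TCP position; "orientation": TCP orientation; "contact_force": force on the tool from outside, world axes, zero at the start; "moment": the same for the moment, N m; "width": opening from 0.0 (shut) to 1.0 (fully open); "grip_force": force on a finger pad.
Only numpy, scipy, OpenCV 4.12 (cv2) and the standard library are available. Lean on these libraries where they do the work, as an engineer would, in place of code of your own. Each camera call takes 0.05 s, during which the arm holds its last target. There are 200 camera calls.

## Working session

There is one attempt and no reset: what is moved stays moved. The work goes in short steps, Python scripts to look and compute and a shell command to move; the robot and the scene stay as the last step left them, time stands still between calls to the robot, and variables do not carry over. Pictures are saved under pics/ and viewed, at most 10 in all, crops included, and the job is handed in when it is done.

```bash
mkdir -p pics; ls; cat > h.py <<'E'
import numpy as np, cv2
from scipy.spatial.transform import Rotation as R
from station import readout, imaging, workorder, search_frame, trace
def cam(n,save=None):
    c=imaging.read_camera(n)
    if save: cv2.imwrite('pics/'+save,c['frame'])
    return c
def px2plane(c,uv,z):
    uv=np.atleast_2d(uv).astype(float); P=np.array(c['pose'])
    d=np.c_[(uv[:,0]-c['cx'])/c['fx'],-(uv[:,1]-c['cy'])/c['fy'],-np.ones(len(uv))]@P[:3,:3].T
    o=P[:3,3]; return o+d*((z-o[2])/d[:,2])[:,None]
def proj(c,X):
    P=np.array(c['pose']); p=(np.atleast_2d(X)-P[:3,3])@P[:3,:3]
    return np.c_[c['cx']+c['fx']*p[:,0]/-p[:,2], c['cy']-c['fy']*p[:,1]/-p[:,2]]
E
python3 - <<'E'
from h import *
s=readout.get_state();print({k:np.round(v,3).tolist() for k,v in s.items()})
for n in ('top','scene'):
    c=cam(n,n+'0.png');print(n,[k for k in c if k not in('frame','pose')],np.round(c['fx']),np.round(c['pose'],3).tolist())
    for t in ('box','lid','lid_handle','flap_front','flap_left','can','jar','bottle_green','bottle_clear','cup','bundle_a','elephant'):
        print(t,[(np.round(d['location']).tolist(),round(d['confidence'],2)) for d in search_frame(t,n)])
    
E
```

```text
pics
{'time_s': 0.0, 'q': [-79.653, 23.601, -0.729, 91.505, 0.321, 64.989, -4.708], 'qvel': [-0.095, 0.097, -0.087, 0.13, -0.068, 0.076, 0.028], 'effort': [-0.0, -60.064, 0.682, -29.942, 0.014, 0.01, -0.0], 'ee_pos': [153.795, 605.218, 198.942], 'orientation': [-179.908, 0.007, 165.749], 'contact_force': [0.17, -0.464, 0.228], 'moment': [-0.041, -0.056, 0.008], 'grip_force': 0.0, 'width': 1.003}
top ['fx', 'fy', 'cx', 'cy'] 417.0 [[0.011, 0.993, -0.116, 397.352], [-1.0, 0.01, -0.01, 2.975], [-0.008, 0.116, 0.993, 1261.434], [0.0, 0.0, 0.0, 1.0]]
box [([526.0, 241.0, 49.0], 0.94), ([323.0, 319.0, 33.0], 0.59)]
lid [([530.0, -192.0, 26.0], 0.79), ([678.0, -378.0, 117.0], 0.69), ([525.0, 241.0, 47.0], 0.68)]
lid_handle [([531.0, -195.0, 18.0], 0.93), ([482.0, -364.0, 24.0], 0.16)]
flap_front [([464.0, -229.0, 22.0], 0.64), ([680.0, -381.0, 116.0], 0.6)]
flap_left [([488.0, -102.0, 22.0], 0.73)]
can [([680.0, -382.0, 118.0], 0.91)]
jar [([455.0, 90.0, 107.0], 0.77)]
bottle_green [([451.0, 483.0, 143.0], 0.81)]
bottle_clear [([589.0, 365.0, 136.0], 0.59), ([452.0, 484.0, 143.0], 0.18)]
cu
[... 323 characters left out ...]
8, 0.303, 390.403], [0.008, 0.561, 0.827, 1183.973], [0.0, 0.0, 0.0, 1.0]]
box [([527.0, 234.0, 50.0], 0.7), ([325.0, 322.0, 33.0], 0.65)]
lid [([540.0, -194.0, 16.0], 0.72)]
lid_handle [([546.0, -193.0, 17.0], 0.84)]
flap_front [([465.0, -228.0, 23.0], 0.71), ([489.0, -103.0, 23.0], 0.31)]
flap_left [([790.0, -83.0, 77.0], 0.61)]
can [([701.0, -373.0, 92.0], 0.79), ([483.0, -351.0, 48.0], 0.42)]
jar [([479.0, 98.0, 86.0], 0.77)]
bottle_green [([468.0, 503.0, 129.0], 0.88), ([523.0, 235.0, 54.0], 0.64)]
bottle_clear [([619.0, 381.0, 131.0], 0.78)]
cup [([483.0, -350.0, 47.0], 0.94)]
bundle_a [([568.0, -503.0, 51.0], 0.68), ([783.0, 134.0, 53.0], 0.57)]
elephant [([790.0, -84.0, 74.0], 0.73)]
```

```bash
python3 -c "
import cv2,numpy as np
a=cv2.imread('pics/top0.png');b=cv2.imread('pics/scene0.png')
print(a.shape)"
```

```text
(420, 560, 3)
```

View pics/top0.png

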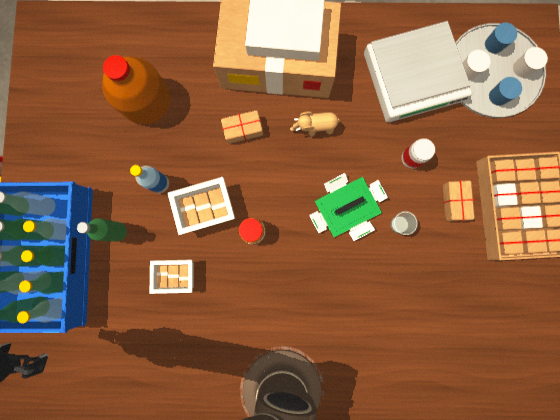

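View pics/scene0.png

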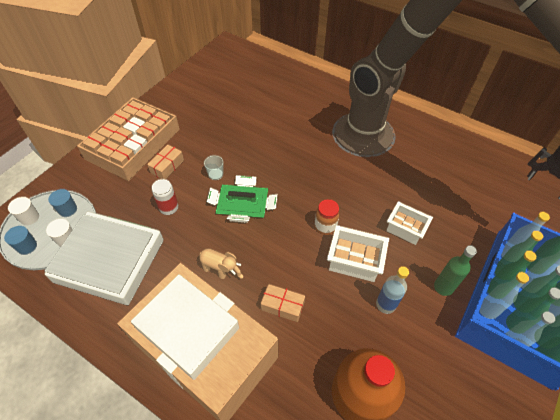

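The top picture shows the box at (202,206) with the jar at (252,231) and the clear bottle at (152,180). The lid is at (348,207) with its flaps sticking out, and the cup is at (404,223). I'll fit both poses to the silhouettes.

```bash
cat >> h.py <<'E'
from scipy.optimize import minimize
def pts(b,p):
    x,y,a,z=p; a=np.radians(a); r=np.array([[np.cos(a),-np.sin(a)],[np.sin(a),np.cos(a)]])
    return np.c_[b[:,:2]@r.T+[x,y],b[:,2]+z]
def slab(hx,hy,z0,z1): return np.array([[i*hx,j*hy,z] for i in(-1,1) for j in(-1,1) for z in(z0,z1)])
def fit(views,body,p0,z):
    # views: [(cam,mask)]
    def cost(p):
        s=0
        for c,m in views:
            h=cv2.convexHull(proj(c,pts(body,[*p,z])).astype(np.float32))
            k=8; im=np.zeros((m.shape[0]*3,m.shape[1]*3),np.uint8)
            cv2.fillConvexPoly(im,np.round((h*3+1)*2**4).astype(np.int32),255,cv2.LINE_AA,4)
            im=cv2.resize(im,m.shape[::-1],interpolation=cv2.INTER_AREA)/255.
            s+=np.abs(im-m).sum()/m.sum()
        return s
    best=None
    for da in(-12,0,12):
        q=minimize(cost,[p0[0],p0[1],p0[2]+da],method='Nelder-Mead',options=dict(initial_simplex=np.array(p0)+[0,0,da]+np.array([[0,0,0],[8,0,0],[0,8,0],[0,0,6]]),xatol=.05,fatol=1e-4))
        if best is None or q.fun<best.fun: best=q
    return np.round(best.x,2),round(best.fun,3)
def fillm(m):
    m=m.astype(np.uint8); cs,_=cv2.findContours(m,cv2.RETR_EXTERNAL,cv2.CHAIN_APPROX_NONE)
    o=np.zeros_like(m); cv2.drawContours(o,[max(cs,key=cv2.contourArea)],-1,1,-1); return o.astype(float)
def green(c,ctr,rad=60):
    hsv=cv2.cvtColor(c['frame'],cv2.COLOR_BGR2HSV)
    m=cv2.inRange(hsv,(45,120,60),(85,255,255)); w=np.zeros_like(m); cv2.circle(w,tuple(int(v) for v in ctr),rad,255,-1)
    return fillm((m&w)>0)
BOX=np.r_[slab(62,82,75,85),slab(50,70,0,1)]
LID=slab(62,82,12,17)
E
python3 - <<'E'
from h import *
bv=[];lv=[]
for n,bl in(('top',(530,240,50)),('scene',(530,240,50))):
    c=cam(n); t=[d for d in trace('box',n)]
    u=proj(c,[bl])[0].astype(int)
    t=[d for d in t if d['mask'][u[1]-15:u[1]+15,u[0]-15:u[0]+15].mean()>.5]
    if t: bv.append((c,fillm(t[0]['mask']))); print(n,t[0]['confidence'],fit(bv[-1:],BOX,[526,241,10],0))
    lc=proj(c,[[530,-195,15]])[0]; lv.append((c,green(c,lc,45))); print('lid',n,fit(lv[-1:],LID,[531,-195,20],0))
print('box',fit(bv,BOX,[526,241,10],0)); print('lid',fit(lv,LID,[531,-195,20],0))
for n,(c,_),(_,lm) in zip(('top','scene'),bv,lv):
  for t in('flap_front','flap_back','flap_left','flap_right'):
    print(n,t,[(np.round(d['location']).tolist(),round(d['confidence'],2)) for d in search_frame(t,n)])
c=cam('top'); f=c['frame']
a=cv2.resize(f[165:250,300:400],(800,680),interpolation=cv2.INTER_CUBIC)
s=cam('scene')['frame']; b=cv2.resize(s[160:240,190:290],(800,640),interpolation=cv2.INTER_CUBIC)
cv2.imwrite('pics/lidcrop.png',cv2.resize(np.hstack([a[:640],b]),(800,320)))
E
```

```text
top 0.95 (array([522.8 , 237.46,  16.75]), np.float64(0.024))
lid top (array([ 532.51, -192.73,   27.84]), np.float64(0.05))
scene 0.76 (array([525.73, 234.14,  17.16]), np.float64(0.046))
lid scene (array([ 532.93, -196.46,   27.86]), np.float64(0.101))
box (array([523.69, 236.46,  17.04]), np.float64(0.097))
lid (array([ 532.76, -193.67,   27.93]), np.float64(0.158))
top flap_front [([464.0, -230.0, 20.0], 0.76)]
top flap_back [([604.0, -158.0, 27.0], 0.62)]
top flap_left [([484.0, -104.0, 24.0], 0.63)]
top flap_right [([578.0, -284.0, 23.0], 0.69)]
scene flap_front [([462.0, -227.0, 27.0], 0.62)]
scene flap_back [([491.0, -101.0, 24.0], 0.41), ([537.0, -192.0, 14.0], 0.29)]
scene flap_left [([489.0, -106.0, 24.0], 0.66)]
scene flap_right [([586.0, -278.0, 29.0], 0.49)]
```

View pics/lidcrop.png

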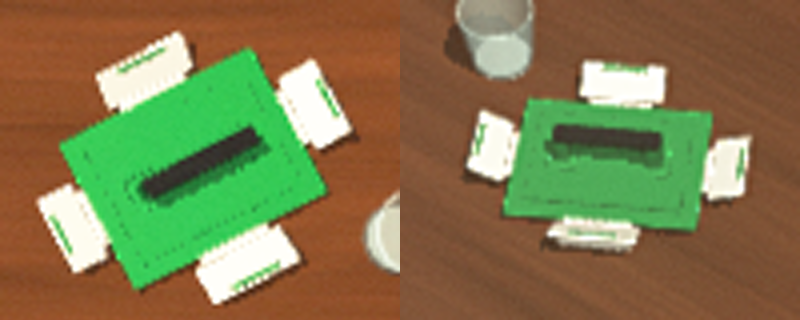

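The lid is at about (533,-194) with yaw 27.9°, and the crop shows its handle and all four flaps sticking out or leaning slightly up. The box is at about (524,236) with yaw 17.0°. I'll raise and turn the tool first, then move across.

```bash
python3 -m handwheel '0 0 -0.3 0 0 0.28 -1; 0 0 -0.3 0 0 0.28 -1; 0 0 -0.2 0 0 0.28 -1; 0 0 0 0 0 0.28 -1; 0 0 0 0 0 0.28 -1' && python3 -m handwheel '0 0 0 0 0 0.27 -1; -0.3 0 0 0 0 0 -1; -0.38 -0.02 0 0 0 0 -1; -0.38 -0.02 0 0 0 0 -1; -0.38 -0.02 0 0 0 0 -1' && python3 -m handwheel '-0.38 -0.02 0 0 0 0 -1; -0.38 -0.02 0 0 0 0 -1; -0.38 -0.02 0 0 0 0 -1; -0.38 -0.02 0 0 0 0 -1; -0.38 -0.02 0 0 0 0 -1'
cat >> h.py <<'E'
def go(p,yaw=None):
    """tool-frame move (units) from now to p; rotvec needed to reach rpy 180,0,yaw"""
    s=readout.get_state(); M=R.from_euler('xyz',s['orientation'],degrees=True)
    d=M.inv().apply(np.array(p)-s['ee_pos'])/120
    print('t',round(s['time_s'],2),'at',np.round(s['ee_pos'],1),np.round(s['orientation'],1),'F',np.round(s['contact_force'],1),'w',round(s['width'],2),'grip',round(s['grip_force'],1))
    print('shift',np.round(d,3),end=' ')
    if yaw is not None: print('turn',np.round((M.inv()*R.from_euler('xyz',[180,0,yaw],degrees=True)).as_rotvec()/.5,3),end='')
    print()
E
python3 -c "
from h import *
go([533,-194,200],117.9)"
```

```text
time_s: 2.5
ee_pos: [154.0, 606.2, 297.0]
orientation: [179.9, -0.1, 125.3]
contact_force: [-0.4, 0.2, 0.1]
width: 0.998
grip_force: 0.0
time_s: 3.0
ee_pos: [229.0, 448.0, 295.7]
orientation: [180.0, -0.0, 117.9]
contact_force: [0.9, 0.1, 1.2]
width: 1.002
grip_force: 0.0
time_s: 3.5
ee_pos: [325.0, 240.8, 296.0]
orientation: [180.0, -0.0, 117.9]
contact_force: [0.9, 0.8, -1.1]
width: 1.002
grip_force: 0.0
t 3.5 at [325.  240.8 296. ] [180.   -0.  117.9] F [ 0.9  0.8 -1.1] w 1.0 grip 0.0
shift [-4.014 -0.164  0.797] turn [ 0.002 -0.002  0.   ]
```

```bash
python3 -m handwheel '-0.38 -0.02 0 0 0 0 -1; -0.38 -0.02 0 0 0 0 -1; -0.38 -0.02 0 0 0 0 -1; -0.38 -0.02 0 0 0 0 -1; -0.38 -0.02 0 0 0 0 -1' && python3 -m handwheel '-0.38 -0.02 0 0 0 0 -1; -0.38 -0.02 0 0 0 0 -1; -0.38 -0.02 0 0 0 0 -1; -0.38 -0.02 0 0 0 0 -1; -0.3 -0.02 0 0 0 0 -1' && python3 -m handwheel '0 0 0.3 0 0 0 -1; 0 0 0.3 0 0 0 -1; 0 0 0 0 0 0 -1'
python3 - <<'E'
from h import *
go([533,-194,120],117.9)
s=readout.get_state(); c=cam('wrist','w1.png'); print(c['fx'],c['cx'],c['cy'],np.round(c['T_tool_cam'],3).tolist())
print([(np.round(d['location'],1).tolist(),round(d['confidence'],2)) for d in search_frame('lid_handle','wrist')])
E
```

```text
time_s: 4.0
ee_pos: [421.0, 33.6, 296.2]
orientation: [179.9, -0.0, 117.9]
contact_force: [1.1, 1.3, 0.1]
width: 1.0
grip_force: 0.0
time_s: 4.5
ee_pos: [513.1, -165.4, 296.0]
orientation: [180.0, 0.1, 117.9]
contact_force: [0.2, 0.3, 0.2]
width: 0.999
grip_force: 0.0
time_s: 4.8
ee_pos: [509.7, -162.4, 220.1]
orientation: [-179.7, -0.2, 117.9]
contact_force: [-0.3, 0.7, 0.6]
width: 1.003
grip_force: 0.0
t 4.8 at [ 509.7 -162.4  220.1] [-179.7   -0.2  117.9] F [-0.3  0.7  0.6] w 1.0 grip 0.0
shift [-0.327  0.054  0.833] turn [-0.012 -0.008 -0.001]
325.19226210127806 277.0528474658294 214.17718196969304 [[-0.0, 0.964, 0.265, 66.621], [1.0, 0.0, 0.001, 0.681], [0.001, 0.265, -0.964, -173.334], [0.0, 0.0, 0.0, 1.0]]
[([527.8, -184.1, 19.4], 0.86)]
```

View pics/w1.png

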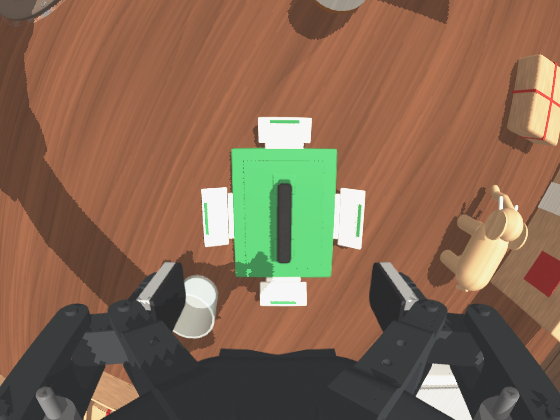

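The wrist view shows the lid at (285,213) with its handle running along image vertical, and the cup at (197,305), clear of the fingers. I'll fit the lid pose from this view.

```bash
cat >> h.py <<'E'
_proj0=proj
def proj(c,X):
    if 'T_tool_cam' not in c: return _proj0(c,X)
    s=c['st']; M=R.from_euler('xyz',s['orientation'],degrees=True); T=np.array(c['T_tool_cam'])
    p=M.inv().apply(np.atleast_2d(X)-s['ee_pos']); p=(p-T[:3,3])@T[:3,:3]
    x,y,z=p[:,0],-p[:,1],-p[:,2]; r=np.hypot(x,y)+1e-9; th=np.arctan2(r,z)
    return np.c_[c['cx']+c['fx']*th*x/r,c['cy']+c['fy']*th*y/r]
def wrist(save=None):
    s=readout.get_state(); c=cam('wrist',save); c['st']=s; return c
E
python3 - <<'E'
from h import *
c=wrist()
m=green(c,proj(c,[[533,-194,15]])[0],110)
print('lid',fit([(c,m)],LID,[533,-194,27],0))
bar=slab(8,46,44,56)
hsv=cv2.cvtColor(c['frame'],cv2.COLOR_BGR2HSV); k=((hsv[...,2]<60)&(m>0))
k=cv2.morphologyEx(k.astype(np.uint8),cv2.MORPH_OPEN,np.ones((3,3)));print(k.sum(),'bar',fit([(c,fillm(k))],bar,[533,-194,27],0))
E
```

```text
lid (array([ 534.14, -193.51,   28.02]), np.float64(0.027))Traceback (most recent call last):
  File "<stdin>", line 7, in <module>
  File "h.py", line 38, in fillm
    o=np.zeros_like(m); cv2.drawContours(o,[max(cs,key=cv2.contourArea)],-1,1,-1); return o.astype(float)
                                            ~~~^^^^^^^^^^^^^^^^^^^^^^^^
ValueError: max() iterable argument is empty
```

```bash
python3 -m handwheel '-0.32 0.056 0 0 0 0 -1; 0 0 0.35 0 0 0 -1; 0 0 0.35 0 0 0 -1; 0 0 0.3 0 0 0 -1; 0 0 0 0 0 0 -1'
python3 - <<'E'
from h import *
go([533.8,-193.6,39],118)
c=wrist()
m=green(c,proj(c,[[533,-194,15]])[0],170)
print('lid',m.sum(),fit([(c,m)],LID,[533,-194,27],0))
E
```

```text
time_s: 5.45
ee_pos: [535.0, -192.5, 101.9]
orientation: [-179.8, -0.2, 118.0]
contact_force: [-0.1, 1.7, 0.5]
width: 0.998
grip_force: 0.0
t 5.45 at [ 535.  -192.5  101.9] [-179.8   -0.2  118. ] F [-0.1  1.7  0.5] w 1.0 grip 0.0
shift [-0.005 -0.012  0.524] turn [-0.006 -0.006 -0.001]
lid 26946.0 (array([ 533.75, -192.82,   27.7 ]), np.float64(0.014))
```

```bash
python3 -m handwheel '0 -0.01 0.26 0 0 0 -1; 0 0 0.26 0 0 0 -1; 0 0 0 0 0 0 -1; 0 0 0 0 0 0 1; 0 0 0 0 0 0 1' && python3 -m handwheel '0 0 0 0 0 0 1; 0 0 0 0 0 0 1; 0 0 0 0 0 0 1; 0 0 0 0 0 0 1; 0 0 0 0 0 0 1'&& python3 -m handwheel '0 0 0 0 0 0 1; 0 0 0 0 0 0 1; 0 0 0 0 0 0 1'
python3 - <<'E'
from h import *
go([533.8,-193.6,39],118)
c=wrist('w2.png')
E
```

```text
time_s: 6.0
ee_pos: [537.0, -195.2, 44.3]
orientation: [179.8, 0.1, 117.9]
contact_force: [-1.1, -0.4, -0.2]
width: 0.688
grip_force: 0.0
time_s: 6.5
ee_pos: [535.0, -194.5, 41.4]
orientation: [-180.0, -0.0, 117.9]
contact_force: [-0.1, 0.4, 0.1]
width: -0.004
grip_force: 0.0
time_s: 6.8
ee_pos: [535.0, -194.5, 41.3]
orientation: [-180.0, -0.0, 117.9]
contact_force: [0.8, 0.8, -0.5]
width: 0.001
grip_force: 0.0
t 6.8 at [ 535.  -194.5   41.3] [-180.    -0.   117.9] F [ 0.8  0.8 -0.5] w 0.0 grip 0.0
shift [ 0.012 -0.005  0.019] turn [-0.    -0.    -0.003]
```

View pics/w2.png

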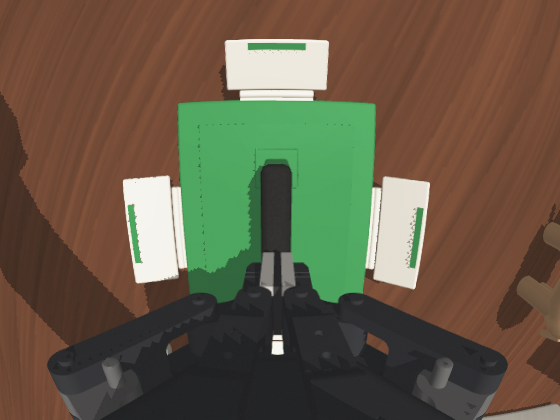

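The fingers read fully shut, so the bar is probably not between the pads. I'll overlay the model on the picture to find out why.

```bash
python3 - <<'E'
from h import *
c=wrist(); s=c['st']
m=green(c,proj(c,[[534,-193,15]])[0],250)
f=c['frame'].copy()
def box(b,p,col):
    q=proj(c,pts(b,p)).astype(int)
    for i in range(8):
        for j in (1,2,4):
            if not i&j: cv2.line(f,tuple(q[i].tolist()),tuple(q[i|j].tolist()),col,1)
P=[534,-193.3,28,0]
box(LID,P,(0,0,255)); box(slab(8,46,44,56),P,(255,0,255))
M=R.from_euler('xyz',s['orientation'],degrees=True)
for z,col in((8,(0,255,255)),(-11,(255,255,0))):
    u=proj(c,s['ee_pos']+M.apply([[0,0,z]]))[0].astype(int); cv2.circle(f,tuple(u.tolist()),3,col,-1); print(u)
cv2.imwrite('pics/w2o.png',f)
E
```

```text
[276 241]
[276 253]
```

View pics/w2o.png

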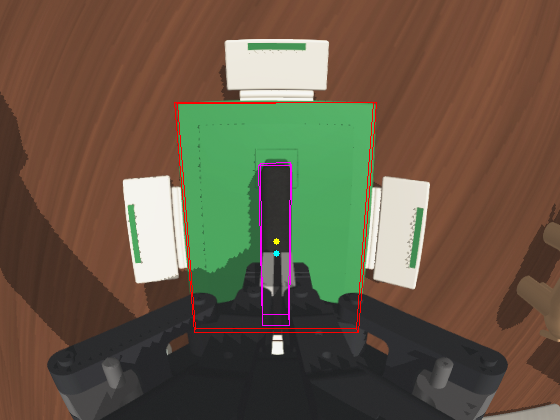

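The model matches the handle and plate. The grey pads at (278,270) look shut across the bar, so I'll zoom in.

```bash
python3 - <<'E'
from h import *
a=cv2.imread('pics/w2.png')[210:310,200:355]
s=cam('scene'); u=proj(s,[[534,-193,60]])[0].astype(int); b=s['frame'][u[1]-45:u[1]+45,u[0]-60:u[0]+60]
cv2.imwrite('pics/z.png',np.vstack([cv2.resize(a,(460,297),interpolation=cv2.INTER_CUBIC),cv2.resize(b,(460,300),interpolation=cv2.INTER_CUBIC)]))
E
```

```text
(no output)
```

View pics/z.png

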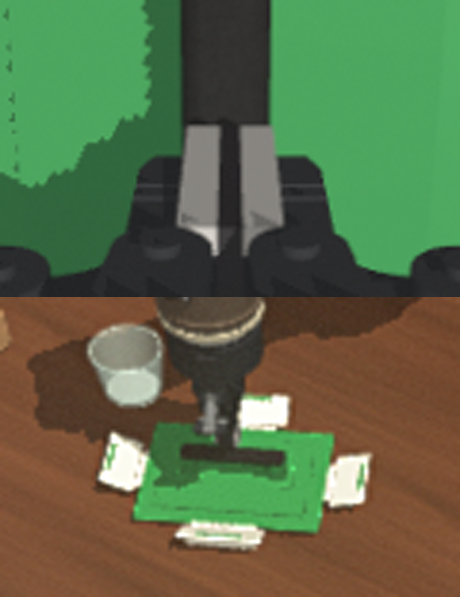

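```bash
python3 - <<'E'
from h import *
c=wrist(); s=c['st']; M=R.from_euler('xyz',s['orientation'],degrees=True)
for y,z in((42.5,-5),(42.5,-11),(42.5,8),(-42.5,-5),(0,8),(0,-5),(0,-8),(0,-11),(0,-16),(8,-5),(8,-8),(8,8)):
    print(y,z,[proj(c,s['ee_pos']+M.apply([[x,y,z]]))[0].round().tolist() for x in(11,-11)])
print(np.round(s['effort'],2),s['moment'],s['contact_force'])
E
```

```text
42.5 -5 [[353.0, 230.0], [350.0, 266.0]]
42.5 -11 [[355.0, 234.0], [352.0, 271.0]]
42.5 8 [[348.0, 223.0], [345.0, 258.0]]
-42.5 -5 [[200.0, 230.0], [203.0, 266.0]]
0 8 [[276.0, 224.0], [276.0, 258.0]]
0 -5 [[276.0, 231.0], [276.0, 267.0]]
0 -8 [[276.0, 232.0], [276.0, 270.0]]
0 -11 [[276.0, 234.0], [276.0, 272.0]]
0 -16 [[276.0, 237.0], [276.0, 276.0]]
8 -5 [[291.0, 231.0], [290.0, 267.0]]
8 -8 [[291.0, 232.0], [290.0, 270.0]]
8 8 [[290.0, 224.0], [289.0, 258.0]]
[ 0.000e+00 -5.404e+01  1.321e+01 -2.067e+01  1.000e-02  0.000e+00
 -0.000e+00] [-0.03550289 -0.00592479  0.00729426] [ 0.41667392 -0.43344015 -0.32634249]
```

The geometry suggests the shut pads are above the bar. I'll open, go 12 mm lower and close again while watching force and width.

```bash
python3 -m handwheel '0 0 0 0 0 0 -1; 0 0 0 0 0 0 -1; 0 0 0 0 0 0 -1; 0 0 0 0 0 0 -1; 0 0 0 0 0 0 -1' && python3 -m handwheel '0 0 0 0 0 0 -1; 0 0 0 0 0 0 -1; 0 0 0.06 0 0 0 -1; 0 0 0.06 0 0 0 -1; 0 0 0 0 0 0 -1'  && python3 -m handwheel '0 0 0 0 0 0 1; 0 0 0 0 0 0 1; 0 0 0 0 0 0 1; 0 0 0 0 0 0 1; 0 0 0 0 0 0 1' &&  python3 -m handwheel '0 0 0 0 0 0 1; 0 0 0 0 0 0 1; 0 0 0 0 0 0 1'
python3 - <<'E'
from h import *
go([533.8,-193.6,39],118)
c=wrist(); m=green(c,proj(c,[[534,-193,15]])[0],250); 
f=c['frame'][200:340,180:370]
u=proj(c,c['st']['ee_pos']+R.from_euler('xyz',c['st']['orientation'],degrees=True).apply([[11,0,8]])); print(u)
cv2.imwrite('pics/z2.png',cv2.resize(f,(760,560),interpolation=cv2.INTER_CUBIC))
E
```

```text
time_s: 7.5
ee_pos: [535.1, -194.5, 41.4]
orientation: [180.0, -0.0, 117.9]
contact_force: [0.2, -0.0, -0.5]
width: 0.849
grip_force: 0.0
time_s: 8.0
ee_pos: [534.2, -194.1, 25.7]
orientation: [-179.9, -0.1, 117.9]
contact_force: [0.4, 0.3, 0.4]
width: 0.998
grip_force: 0.0
time_s: 8.5
ee_pos: [535.1, -194.5, 27.1]
orientation: [180.0, 0.0, 117.9]
contact_force: [0.4, 0.5, 0.0]
width: 0.142
grip_force: 0.0
time_s: 8.8
ee_pos: [535.1, -194.5, 27.0]
orientation: [180.0, -0.0, 117.9]
contact_force: [-0.0, -0.6, 1.2]
width: 0.005
grip_force: 0.0
t 8.8 at [ 535.1 -194.5   27. ] [180.   -0.  117.9] F [-0.  -0.6  1.2] w 0.0 grip 0.0
shift [ 0.011 -0.006 -0.1  ] turn [ 0.    -0.    -0.003]
[[276.12387177 223.62779312]]
```

View pics/z2.png

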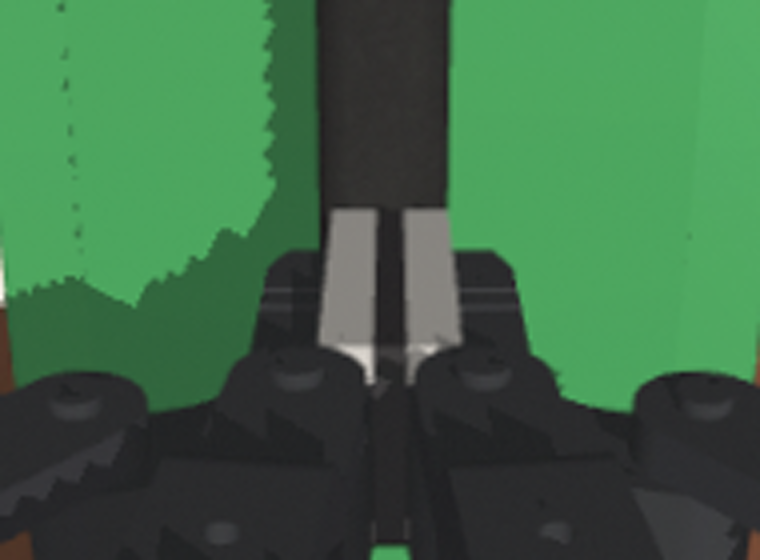

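The pads sit at a fixed place in the picture, at row 252. That puts the real tips about 37 mm behind the reported TCP, so they are still above the bar. I'll open, go 15 mm lower and close again.

```bash
python3 -m handwheel '0 0 0 0 0 0 -1; 0 0 0 0 0 0 -1; 0 0 0 0 0 0 -1; 0 0 0 0 0 0 -1; 0 0 0 0 0 0 -1' && python3 -m handwheel '0 0 0 0 0 0 -1; 0 0 0 0 0 0 -1; 0 0 0.06 0 0 0 -1; 0 0 0.065 0 0 0 -1; 0 0 0 0 0 0 -1'  && python3 -m handwheel '0 0 0 0 0 0 1; 0 0 0 0 0 0 1; 0 0 0 0 0 0 1; 0 0 0 0 0 0 1; 0 0 0 0 0 0 1' &&  python3 -m handwheel '0 0 0 0 0 0 1; 0 0 0 0 0 0 1; 0 0 0 0 0 0 1'
```

```text
time_s: 9.35
ee_pos: [535.0, -194.5, 27.0]
orientation: [-180.0, -0.0, 117.9]
contact_force: [0.5, -0.2, 0.5]
width: 0.844
grip_force: 0.0
time_s: 9.85
ee_pos: [534.2, -194.0, 10.6]
orientation: [-179.9, -0.1, 117.9]
contact_force: [-0.5, 0.4, -0.8]
width: 0.997
grip_force: 0.0
time_s: 10.35
ee_pos: [535.2, -194.6, 12.3]
orientation: [180.0, 0.0, 117.9]
contact_force: [-1.3, 1.4, 4.7]
width: 0.164
grip_force: 60.2
time_s: 10.65
ee_pos: [535.2, -194.6, 12.3]
orientation: [180.0, 0.0, 117.9]
contact_force: [-1.0, 1.0, 5.2]
width: 0.165
grip_force: 60.1
```

It grips now (60 N), so the tips really are about 37 mm behind the reported TCP. I'll open, go 15 mm deeper for a full grip and close.

```bash
python3 -m handwheel '0 0 0 0 0 0 -1; 0 0 0 0 0 0 -1; 0 0 0 0 0 0 -1; 0 0 0 0 0 0 -1; 0 0 0 0 0 0 -1' && python3 -m handwheel '0 -0.006 0.06 0 0 0 -1; 0 0 0.065 0 0 0 -1; 0 0 0 0 0 0 -1;0 0 0 0 0 0 -1'  && python3 -m handwheel '0 0 0 0 0 0 1; 0 0 0 0 0 0 1; 0 0 0 0 0 0 1; 0 0 0 0 0 0 1; 0 0 0 0 0 0 1' &&  python3 -m handwheel '0 0 0 0 0 0 1; 0 0 0 0 0 0 1; 0 0 0 0 0 0 1'
```

```text
time_s: 11.15
ee_pos: [535.0, -194.5, 11.9]
orientation: [-180.0, -0.0, 117.9]
contact_force: [0.0, 0.3, 0.1]
width: 0.99
grip_force: 0.0
time_s: 11.55
ee_pos: [534.0, -194.9, -3.5]
orientation: [-180.0, -0.0, 117.9]
contact_force: [0.3, -0.8, 0.1]
width: 1.003
grip_force: 0.0
time_s: 12.05
ee_pos: [534.6, -194.8, -2.8]
orientation: [180.0, 0.0, 117.9]
contact_force: [-1.3, 0.4, 3.8]
width: 0.177
grip_force: 58.3
time_s: 12.35
ee_pos: [534.6, -194.8, -2.8]
orientation: [180.0, -0.0, 117.9]
contact_force: [-0.9, 2.1, 4.9]
width: 0.179
grip_force: 58.6
```

```bash
python3 -m handwheel '0 0 -0.05 0 0 0 1; 0 0 -0.1 0 0 0 1; 0 0 -0.2 0 0 0 1; 0 0 -0.25 0 0 0 1; 0 0 -0.25 0 0 0 1' && python3 -m handwheel '0 0 -0.25 0 0 0 1; 0 0 -0.15 0 0 0 1; 0 0 0 0 0 0.1 1; 0 0 0 0 0 0.14 1; 0 0 0 0 0 0.14 1'  && python3 -m handwheel '0.1 0.03 0 0 0 0 1; 0.2 0.05 0 0 0 0 1; 0.3 0.09 0 0 0 0 1; 0.3 0.09 0 0 0 0 1; 0.3 0.09 0 0 0 0 1' &&  python3 -m handwheel '0.3 0.09 0 0 0 0 1; 0.3 0.09 0 0 0 0 1; 0.3 0.09 0 0 0 0 1; 0.3 0.09 0 0 0 0 1; 0.3 0.09 0 0 0 0 1' && python3 -m handwheel '0.3 0.09 0 0 0 0 1; 0.2 0.05 0 0 0 0 1; 0.1 0.01 0 0 0 0 1; 0 0 0 0 0 0 1; 0 0 0 0 0 0 1'
python3 - <<'E'
from h import *
go([524,236,147],107)
c=wrist(); s=c['st']
e=s['ee_pos']; m=green(c,proj(c,[[e[0],e[1],160]])[0],250)
print('lid in hand',fit([(c,m)],LID,[e[0],e[1],17],e[2]+2.8))
for n in('top',):
    c=cam(n); m=green(c,proj(c,[[e[0],e[1],160]])[0],60); print(n,fit([(c,m)],LID,[e[0],e[1],17],e[2]+2.8)); cv2.imwrite('pics/top2.png',c['frame'])
E
```

```text
time_s: 12.85
ee_pos: [533.9, -195.0, 100.5]
orientation: [-180.0, -0.0, 117.9]
contact_force: [0.3, 0.2, -1.7]
width: 0.178
grip_force: 58.7
time_s: 13.35
ee_pos: [534.2, -194.8, 147.9]
orientation: [180.0, -0.0, 106.8]
contact_force: [-0.7, 0.3, -2.5]
width: 0.175
grip_force: 58.7
time_s: 13.85
ee_pos: [531.9, -42.6, 147.3]
orientation: [180.0, -0.0, 107.1]
contact_force: [1.4, 0.7, -2.1]
width: 0.178
grip_force: 58.7
time_s: 14.35
ee_pos: [530.5, 145.5, 147.4]
orientation: [-180.0, -0.0, 107.2]
contact_force: [0.3, -1.0, -2.2]
width: 0.175
grip_force: 58.7
time_s: 14.85
ee_pos: [527.4, 215.8, 147.2]
orientation: [-180.0, 0.0, 107.0]
contact_force: [0.4, -0.2, -1.7]
width: 0.174
grip_force: 58.7
t 14.85 at [527.4 215.8 147.2] [-180.    0.  107.] F [ 0.4 -0.2 -1.7] w 0.17 grip 58.7
shift [0.17  0.022 0.001] turn [-0.     0.001 -0.   ]
lid in hand (array([527.07, 219.27,  17.05]), np.float64(0.583))
top (array([527.7 , 213.69,  16.81]), np.float64(1.147))
```

```bash
python3 - <<'E'
from h import *
for n in('top','scene'):
    c=imaging.read_camera(n); c['frame']=cv2.imread(f'pics/{n}0.png')
    hsv=cv2.cvtColor(c['frame'],cv2.COLOR_BGR2HSV)
    w=((hsv[...,1]<75)&(hsv[...,2]>110)).astype(np.uint8)
    h=cv2.convexHull(proj(c,pts(BOX,[524,236.5,17,0])).astype(np.float32)); z=np.zeros_like(w); cv2.fillConvexPoly(z,h.astype(np.int32),1)
    w&=cv2.dilate(z,np.ones((9,9)))
    m=fillm(w); b=fit([(c,m)],BOX,[524,236,17],0)
    l=fit([(c,green(c,proj(c,[[533,-194,15]])[0],45))],LID,[533,-194,28],0)
    print(n,b,l,'diff',np.round(b[0]-l[0],2))
    bl=[(np.round(d['location']).tolist(),round(d['confidence'],2)) for d in search_frame('jar',n)+search_frame('bottle_clear',n)]; print(bl)
E
```

```text
top (array([524.15, 236.99,  16.94]), np.float64(0.021)) (array([ 532.62, -192.74,   27.8 ]), np.float64(0.05)) diff [ -8.47 429.73 -10.86]
[([455.0, 90.0, 108.0], 0.37)]
scene (array([525.32, 233.87,  16.91]), np.float64(0.05)) (array([ 533.36, -195.81,   27.49]), np.float64(0.101)) diff [ -8.04 429.68 -10.58]
[([465.0, 85.0, 108.0], 0.55), ([610.0, 242.0, 175.0], 0.15), ([617.0, 381.0, 132.0], 0.82)]
```

```bash
python3 -m handwheel '0.1 0.02 0 0 0 0 1; 0.055 0.015 0 0 0 0 1; 0 0 0.1 0 0 0 1; 0 0 0.2 0 0 0 1; 0 0 0.15 0 0 0 1' && python3 -m handwheel '0 0 0.05 0 0 0 1; 0 0 0 0 0 0 1; 0 0 0 0 0 0 1'
python3 - <<'E'
from h import *
go([526,234.8,70.2],107.1)
E
```

```text
time_s: 15.75
ee_pos: [525.4, 236.4, 91.1]
orientation: [-179.9, 0.0, 107.1]
contact_force: [0.4, 0.4, -2.4]
width: 0.176
grip_force: 58.6
time_s: 16.05
ee_pos: [526.6, 236.1, 87.4]
orientation: [180.0, 0.0, 107.0]
contact_force: [-0.4, 0.2, -2.0]
width: 0.175
grip_force: 58.7
t 16.05 at [526.6 236.1  87.4] [180.   0. 107.] F [-0.4  0.2 -2. ] w 0.17 grip 58.7
shift [-0.009 -0.008  0.143] turn [ 0.001  0.    -0.003]
```

```bash
python3 -m handwheel '-0.009 -0.008 0 0 0 0 1; 0 0 0.025 0 0 0 1; 0 0 0 0 0 0 1' && python3 -m handwheel '0 0 0.025 0 0 0 1; 0 0 0 0 0 0 1' && python3 -m handwheel '0 0 0.025 0 0 0 1; 0 0 0 0 0 0 1; 0 0 0 0 0 0 1'
```

```text
time_s: 16.35
ee_pos: [525.5, 235.0, 84.1]
orientation: [180.0, -0.0, 107.0]
contact_force: [0.3, -0.3, -2.7]
width: 0.175
grip_force: 58.7
time_s: 16.55
ee_pos: [525.3, 234.9, 80.7]
orientation: [-180.0, -0.0, 107.0]
contact_force: [1.1, -0.1, -3.0]
width: 0.177
grip_force: 58.7
time_s: 16.85
ee_pos: [525.5, 234.8, 77.9]
orientation: [-180.0, 0.0, 107.0]
contact_force: [0.5, -0.1, -1.6]
width: 0.176
grip_force: 58.7
```

```bash
python3 -m handwheel '0 0 0.02 0 0 0 1; 0 0 0 0 0 0 1' && python3 -m handwheel '0 0 0.02 0 0 0 1; 0 0 0 0 0 0 1'  && python3 -m handwheel '0 0 0.015 0 0 0 1; 0 0 0 0 0 0 1' && python3 -m handwheel '0 0 0.01 0 0 0 1; 0 0 0 0 0 0 1; 0 0 0 0 0 0 1'
```

```text
time_s: 17.05
ee_pos: [525.3, 234.8, 75.3]
orientation: [-180.0, 0.0, 107.0]
contact_force: [-0.3, -0.1, -2.3]
width: 0.175
grip_force: 58.7
time_s: 17.25
ee_pos: [525.3, 234.9, 72.9]
orientation: [-180.0, 0.0, 107.0]
contact_force: [-0.4, -0.3, -1.9]
width: 0.176
grip_force: 58.7
time_s: 17.45
ee_pos: [525.4, 234.8, 71.2]
orientation: [-180.0, 0.0, 107.0]
contact_force: [-0.3, -0.3, -1.6]
width: 0.173
grip_force: 58.7
time_s: 17.75
ee_pos: [525.5, 234.9, 70.2]
orientation: [-180.0, -0.0, 107.0]
contact_force: [-0.2, -0.1, -2.6]
width: 0.174
grip_force: 58.7
```

```bash
python3 -m handwheel '0 0 0.01 0 0 0 1; 0 0 0 0 0 0 1' && python3 -m handwheel '0 0 0.01 0 0 0 1; 0 0 0 0 0 0 1'  && python3 -m handwheel '0 0 0.008 0 0 0 1; 0 0 0 0 0 0 1;0 0 0 0 0 0 1'
```

```text
time_s: 17.95
ee_pos: [525.6, 234.9, 70.0]
orientation: [180.0, -0.1, 107.0]
contact_force: [-4.3, -0.9, 9.8]
width: 0.171
grip_force: 60.3
time_s: 18.15
ee_pos: [525.6, 235.0, 70.0]
orientation: [180.0, -0.1, 107.0]
contact_force: [-8.8, -2.0, 23.1]
width: 0.175
grip_force: 61.9
time_s: 18.45
ee_pos: [525.6, 235.1, 69.9]
orientation: [180.0, -0.2, 107.0]
contact_force: [-11.6, -3.1, 31.7]
width: 0.173
grip_force: 63.2
```

The hard stop came at lid height 73 mm, so it is seated. I'll ease the push, release and rise.

```bash
python3 -m handwheel '0 0 -0.025 0 0 0 1; 0 0 0 0 0 0 1; 0 0 0 0 0 0 -1; 0 0 0 0 0 0 -1; 0 0 0 0 0 0 -1' && python3 -m handwheel '0 0 0 0 0 0 -1; 0 0 0 0 0 0 -1;0 0 0 0 0 0 -1;0 0 -0.1 0 0 0 -1; 0 0 -0.25 0 0 0 -1' && python3 -m handwheel '0 0 -0.35 0 0 0 -1; 0 0 -0.35 0 0 0 -1; 0 0 -0.25 0 0 0 -1; 0 0 0 0 0 0 -1; 0 0 0 0 0 0 -1'
python3 - <<'E'
from h import *
go([526,234.8,225],107.1)
c=wrist('w3.png')
m=green(c,proj(c,[[524.5,236.5,90]])[0],160)
print('lid',fit([(c,m)],LID,[524.5,236.5,17],73))
for t in('flap_front','flap_back','flap_left','flap_right','jar','bottle_clear'):
    print(t,[(np.round(d['location']).tolist(),round(d['confidence'],2)) for d in search_frame(t,'wrist')])
E
```

```text
time_s: 18.95
ee_pos: [525.5, 234.8, 69.6]
orientation: [-180.0, 0.0, 107.0]
contact_force: [-0.2, -0.3, 0.4]
width: 0.68
grip_force: 0.0
time_s: 19.45
ee_pos: [524.1, 234.3, 111.1]
orientation: [-179.8, 0.1, 107.0]
contact_force: [1.0, 0.5, -0.0]
width: 1.001
grip_force: 0.0
time_s: 19.95
ee_pos: [525.7, 235.1, 226.9]
orientation: [179.9, -0.1, 107.0]
contact_force: [0.7, 0.6, -0.1]
width: 0.995
grip_force: 0.0
t 19.95 at [525.7 235.1 226.9] [ 1.799e+02 -1.000e-01  1.070e+02] F [ 0.7  0.6 -0.1] w 1.0 grip 0.0
shift [-0.003  0.002  0.015] turn [ 0.003 -0.002 -0.003]
lid (array([525.76, 236.82,  17.03]), np.float64(0.021))
flap_front [([447.0, 218.0, 97.0], 0.69), ([762.0, 177.0, 55.0], 0.22)]
flap_back [([599.0, 260.0, 103.0], 0.57)]
flap_left [([497.0, 335.0, 97.0], 0.75)]
flap_right [([558.0, 145.0, 101.0], 0.78)]
jar [([473.0, 122.0, 76.0], 0.76)]
bottle_clear [([584.0, 375.0, 146.0], 0.97)]
```

View pics/w3.png

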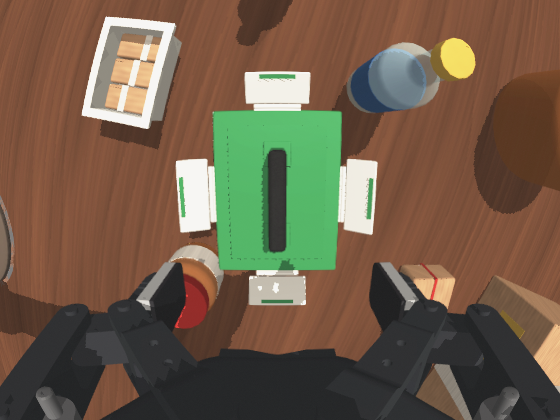

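The picture shows the lid flat on the box, at (277,190). The bottle is near its upper right corner, the jar near its lower left, and all four flaps lean up. I'll shut the gripper and touch the handle top (z 129) to calibrate the tip height.

```bash
python3 -m handwheel '0 0 0 0 0 0 1; 0 0 0.3 0 0 0 1; 0 0 0.3 0 0 0 1; 0 0 0.3 0 0 0 1; 0 0 0 0 0 0 1' && python3 -m handwheel '0 0 0 0 0 0 1; 0 0 0 0 0 0 1; 0 0 0.04 0 0 0 1; 0 0 0.04 0 0 0 1; 0 0 0 0 0 0 1' && python3 -m handwheel '0 0 0.025 0 0 0 1; 0 0 0 0 0 0 1' && python3 -m handwheel '0 0 0.025 0 0 0 1; 0 0 0 0 0 0 1'
```

```text
time_s: 20.8
ee_pos: [522.5, 233.9, 113.8]
orientation: [-179.6, 0.1, 107.0]
contact_force: [-0.7, 0.5, -0.0]
width: 0.146
grip_force: 0.0
time_s: 21.3
ee_pos: [525.3, 235.1, 108.1]
orientation: [-180.0, -0.0, 107.0]
contact_force: [-0.6, 0.2, -1.4]
width: 0.002
grip_force: 0.0
time_s: 21.5
ee_pos: [525.3, 234.9, 105.0]
orientation: [-180.0, -0.0, 107.0]
contact_force: [0.0, 0.2, -0.4]
width: 0.002
grip_force: 0.0
time_s: 21.7
ee_pos: [525.3, 234.8, 101.9]
orientation: [-180.0, 0.0, 107.0]
contact_force: [0.4, -0.5, 0.2]
width: 0.002
grip_force: 0.0
```

```bash
python3 -m handwheel '0 0 0.025 0 0 0 1; 0 0 0 0 0 0 1' && python3 -m handwheel '0 0 0.015 0 0 0 1; 0 0 0 0 0 0 1'&& python3 -m handwheel '0 0 0.015 0 0 0 1; 0 0 0 0 0 0 1'&& python3 -m handwheel '0 0 0.015 0 0 0 1; 0 0 0 0 0 0 1'&& python3 -m handwheel '0 0 0.015 0 0 0 1; 0 0 0 0 0 0 1'
```

```text
time_s: 21.9
ee_pos: [525.3, 234.8, 98.8]
orientation: [-180.0, 0.0, 107.0]
contact_force: [-0.1, -0.0, 0.1]
width: 0.0
grip_force: 0.0
time_s: 22.1
ee_pos: [525.6, 234.9, 97.7]
orientation: [180.0, -0.0, 107.0]
contact_force: [-2.0, -0.7, 3.7]
width: 0.001
grip_force: 1.8
time_s: 22.3
ee_pos: [525.7, 234.9, 97.6]
orientation: [180.0, -0.1, 107.0]
contact_force: [-6.6, -1.8, 22.8]
width: -0.001
grip_force: 11.1
time_s: 22.5
ee_pos: [525.8, 235.0, 97.5]
orientation: [180.0, -0.2, 107.0]
contact_force: [-14.5, -4.5, 40.2]
width: -0.001
grip_force: 20.2
time_s: 22.7
ee_pos: [525.9, 235.1, 97.4]
orientation: [180.0, -0.3, 107.0]
contact_force: [-20.5, -5.3, 59.4]
width: 0.001
grip_force: 29.2
```

The tips are 31 mm above the reported TCP height. Left flap first: raise, move out past it, then press down in steps.

```bash
python3 -m handwheel '0 0 -0.1 0 0 0 1; 0 0 -0.15 0 0 0 1; 0.3 -0.125 0 0 0 0 1; 0.3 0 0 0 0 0 1; 0.32 0 0 0 0 0 1' && python3 -m handwheel '0 0 0 0 0 0 1; 0 0 0.1 0 0 0 1; 0 0 0.15 0 0 0 1; 0 0 0 0 0 0 1' ; python3 -c "
from h import *
go([479.6,336,30],107)"
```

```text
time_s: 23.2
ee_pos: [478.4, 336.9, 122.4]
orientation: [180.0, -0.0, 106.9]
contact_force: [0.7, 0.4, -0.1]
width: -0.0
grip_force: 0.0
time_s: 23.6
ee_pos: [477.8, 333.9, 89.6]
orientation: [-179.8, 0.1, 106.9]
contact_force: [0.1, -0.8, 0.9]
width: -0.002
grip_force: 0.0
t 23.6 at [477.8 333.9  89.6] [-1.798e+02  1.000e-01  1.069e+02] F [ 0.1 -0.8  0.9] w -0.0 grip 0.0
shift [0.014 0.021 0.497] turn [-0.007  0.004 -0.003]
```

```bash
python3 -m handwheel '0.01 0 0.06 0 0 0 1; 0 0 0.06 0 0 0 1; 0 0 0.06 0 0 0 1' && python3 -m handwheel '0 0 0.06 0 0 0 1; 0 0 0.06 0 0 0 1;0 0 0 0 0 0 1' && python3 -m handwheel '0 0 0.06 0 0 0 1; 0 0 0.06 0 0 0 1; 0 0 0 0 0 0 1'&& python3 -m handwheel '0 0 0.06 0 0 0 1; 0 0 0 0 0 0 1; 0 0 0 0 0 0 1'; python3 -c "
from h import *
go([479.6,336,30],107)"
```

```text
time_s: 23.9
ee_pos: [478.8, 337.0, 70.2]
orientation: [180.0, -0.0, 107.0]
contact_force: [-0.4, 1.1, 0.6]
width: 0.001
grip_force: 0.4
time_s: 24.2
ee_pos: [478.1, 337.0, 55.0]
orientation: [-179.9, 0.0, 107.0]
contact_force: [-0.3, -0.4, -0.2]
width: 0.003
grip_force: 0.0
time_s: 24.5
ee_pos: [478.0, 337.0, 40.6]
orientation: [-179.9, 0.0, 107.0]
contact_force: [0.3, -0.3, 0.0]
width: 0.003
grip_force: 0.0
time_s: 24.8
ee_pos: [478.3, 337.4, 34.3]
orientation: [-180.0, -0.0, 107.0]
contact_force: [-0.5, 1.2, -0.7]
width: 0.004
grip_force: 0.5
t 24.8 at [478.3 337.4  34.3] [-180.   -0.  107.] F [-0.5  1.2 -0.7] w 0.0 grip 0.5
shift [-0.014  0.007  0.035] turn [-0.001 -0.     0.001]
```

```bash
python3 -m handwheel '-0.01 0 0.035 0 0 0 1; -0.025 0 0 0 0 0 1; 0 0 0 0 0 0 1' && python3 -m handwheel '-0.025 0 0 0 0 0 1; 0 0 0 0 0 0 1' && python3 -m handwheel '-0.02 0 0 0 0 0 1; 0 0 0 0 0 0 1'; python3 -c "
from h import *
go([479.6,336,30],107)"
```

```text
time_s: 25.1
ee_pos: [479.6, 333.3, 30.1]
orientation: [-180.0, -0.0, 107.0]
contact_force: [-0.5, 3.7, -1.1]
width: -0.001
grip_force: 1.2
time_s: 25.3
ee_pos: [480.7, 329.0, 30.1]
orientation: [-180.0, 0.1, 107.0]
contact_force: [0.3, 1.0, 0.1]
width: 0.002
grip_force: 0.2
time_s: 25.5
ee_pos: [481.5, 327.1, 30.2]
orientation: [-180.0, 0.0, 107.0]
contact_force: [-0.4, 0.7, -0.9]
width: 0.001
grip_force: 0.0
t 25.5 at [481.5 327.1  30.2] [-180.    0.  107.] F [-0.4  0.7 -0.9] w 0.0 grip 0.0
shift [0.076 0.006 0.002] turn [-0.     0.001 -0.001]
```

Force peaked at 3.7 N and then dropped, so it snapped. I'll press a little further to confirm.

```bash
python3 -m handwheel '-0.015 0 0 0 0 0 1; 0 0 0 0 0 0 1' && python3 -m handwheel '-0.01 0 0 0 0 0 1; 0 0 0 0 0 0 1' && python3 -m handwheel '-0.01 0 0 0 0 0 1; 0 0 0 0 0 0 1'
```

```text
time_s: 25.7
ee_pos: [482.0, 325.9, 30.3]
orientation: [180.0, 0.0, 107.0]
contact_force: [1.2, -0.5, -0.7]
width: -0.001
grip_force: 0.0
time_s: 25.9
ee_pos: [482.2, 325.2, 30.2]
orientation: [180.0, -0.0, 107.0]
contact_force: [-0.7, 1.1, -0.1]
width: -0.001
grip_force: 0.4
time_s: 26.1
ee_pos: [482.2, 324.9, 30.3]
orientation: [-180.0, -0.1, 107.1]
contact_force: [-1.5, 3.4, 0.2]
width: -0.002
grip_force: 2.2
```

```bash
python3 -m handwheel '0.1 0 0 0 0 0 1; 0 0 -0.2 0 0 0 1; 0 0 -0.3 0 0 0 1; 0 0 -0.27 0 0 0 1; -0.2 0.05 0 0 0 0 1' && python3 -m handwheel '-0.3 0.1 0 0 0 0 1; -0.35 0.1 0 0 0 0 1; -0.35 0 0 0 0 0 1; -0.35 0 0 0 0 0 1; -0.25 0 0 0 0 0 1'&& python3 -m handwheel '0 0 0 0 0 0 1; 0 0 0.1 0 0 0 1;0 0 0.15 0 0 0 1;0 0 0 0 0 0 1'; python3 -c "
from h import *
go([525.6+15*.956+108.5*.292,236.7+15*.292-108.5*.956,30],107)"
```

```text
time_s: 26.6
ee_pos: [492.6, 318.6, 126.2]
orientation: [179.7, -0.2, 107.3]
contact_force: [0.5, 0.4, -0.4]
width: 0.002
grip_force: 0.0
time_s: 27.1
ee_pos: [571.7, 134.4, 122.9]
orientation: [180.0, 0.1, 106.9]
contact_force: [-0.1, 0.2, 0.1]
width: 0.004
grip_force: 0.0
time_s: 27.5
ee_pos: [568.7, 139.5, 89.8]
orientation: [-179.7, -0.0, 107.2]
contact_force: [-1.3, -0.1, -0.5]
width: 0.006
grip_force: 0.0
t 27.5 at [568.7 139.5  89.8] [-179.7   -0.   107.2] F [-1.3 -0.1 -0.5] w 0.01 grip 0.0
shift [-0.025  0.02   0.498] turn [-0.009 -0.001  0.005]
```

```bash
python3 -m handwheel '-0.01 0.01 0.06 0 0 0 1; 0 0 0.06 0 0 0 1; 0 0 0.06 0 0 0 1' && python3 -m handwheel '0 0 0.06 0 0 0 1; 0 0 0.06 0 0 0 1;0 0 0 0 0 0 1' && python3 -m handwheel '0 0 0.06 0 0 0 1; 0 0 0.06 0 0 0 1; 0 0 0 0 0 0 1'&& python3 -m handwheel '0 0 0.06 0 0 0 1; 0 0 0.03 0 0 0 1; 0 0 0 0 0 0 1'; python3 -c "
from h import *
go([525.6+15*.956+108.5*.292,236.7+15*.292-108.5*.956,30],107)"
```

```text
time_s: 27.8
ee_pos: [572.7, 137.3, 70.7]
orientation: [180.0, 0.0, 107.0]
contact_force: [0.4, -0.0, 0.9]
width: -0.002
grip_force: 0.3
time_s: 28.1
ee_pos: [571.9, 136.8, 55.6]
orientation: [-179.9, 0.0, 107.0]
contact_force: [0.0, -0.2, 0.1]
width: 0.002
grip_force: 0.0
time_s: 28.4
ee_pos: [571.8, 136.9, 41.2]
orientation: [-179.9, 0.0, 107.0]
contact_force: [-0.2, -0.7, -0.9]
width: -0.0
grip_force: 0.0
time_s: 28.7
ee_pos: [572.8, 136.2, 31.1]
orientation: [180.0, 0.1, 107.0]
contact_force: [2.0, -2.0, -0.9]
width: 0.0
grip_force: 1.2
t 28.7 at [572.8 136.2  31.1] [1.80e+02 1.00e-01 1.07e+02] F [ 2.  -2.  -0.9] w 0.0 grip 1.2
shift [ 0.012 -0.006  0.009] turn [ 0.001  0.002 -0.001]
```

Now inward (+tool x).

```bash
python3 -m handwheel '0.025 0 0 0 0 0 1; 0 0 0 0 0 0 1' && python3 -m handwheel '0.025 0 0 0 0 0 1; 0 0 0 0 0 0 1' && python3 -m handwheel '0.025 0 0 0 0 0 1; 0 0 0 0 0 0 1'&& python3 -m handwheel '0.02 0 0 0 0 0 1; 0 0 0 0 0 0 1'
```

```text
time_s: 28.9
ee_pos: [571.5, 139.2, 31.2]
orientation: [-180.0, 0.1, 107.0]
contact_force: [1.2, -4.2, -1.7]
width: 0.004
grip_force: 1.8
time_s: 29.1
ee_pos: [570.1, 143.6, 31.2]
orientation: [-180.0, -0.1, 107.1]
contact_force: [0.2, -0.0, -1.4]
width: 0.0
grip_force: 0.2
time_s: 29.3
ee_pos: [569.3, 146.7, 31.3]
orientation: [-180.0, -0.1, 107.1]
contact_force: [0.4, 0.0, -0.3]
width: -0.002
grip_force: 0.0
time_s: 29.5
ee_pos: [569.0, 148.1, 31.5]
orientation: [-180.0, -0.0, 107.0]
contact_force: [-0.1, -0.6, -0.1]
width: -0.003
grip_force: 0.3
```

```bash
python3 -c "
from h import *
s=readout.get_state(); d=np.array(s['ee_pos'])-[525.6,236.7,0]; print('lid y',-d[0]*.292+d[1]*.956,s['contact_force'])"
```

```text
lid y -97.35032287752797 [-0.05604092 -0.5637931  -0.0793771 ]
```

```bash
python3 -m handwheel '0.012 0 0 0 0 0 1; -0.1 0 0 0 0 0 1; 0 0 -0.2 0 0 0 1; 0 0 -0.3 0 0 0 1; 0 0 -0.27 0 0 0.1 1' && python3 -m handwheel '0 0 0 0 0 0.28 1; 0 0 0 0 0 0.28 1; 0 0 0 0 0 0.28 1; 0 0 0 0 0 0.28 1; 0 0 0 0 0 0.28 1' && python3 -m handwheel '0 0 0 0 0 0.28 1; 0 0 0 0 0 0.28 1; 0 0 0 0 0 0.28 1; 0 0 0 0 0 0.28 1; 0 0 0 0 0 0.28 1' && python3 -m handwheel '0 0 0 0 0 0.24 1; 0 0 0 0 0 0 1; 0 0 0 0 0 0 1'
python3 -c "
from h import *
go([525.6+88.5*.956+20*.292,236.7+88.5*.292-20*.956,120],17); print(readout.get_state()['q'])"
```

```text
time_s: 30.0
ee_pos: [572.2, 136.9, 125.1]
orientation: [-180.0, -0.0, 104.1]
contact_force: [1.2, 0.7, 0.5]
width: -0.001
grip_force: 0.0
time_s: 30.5
ee_pos: [572.2, 137.6, 124.0]
orientation: [-180.0, -0.0, 63.7]
contact_force: [0.1, -0.1, 0.4]
width: -0.001
grip_force: 0.0
time_s: 31.0
ee_pos: [572.3, 137.6, 123.9]
orientation: [-180.0, -0.0, 23.6]
contact_force: [-0.4, -0.1, -0.6]
width: 0.001
grip_force: 0.0
time_s: 31.3
ee_pos: [572.3, 137.4, 123.7]
orientation: [180.0, 0.0, 17.3]
contact_force: [0.8, 0.1, 0.0]
width: -0.0
grip_force: 0.0
t 31.3 at [572.3 137.4 123.7] [180.    0.   17.3] F [0.8 0.1 0. ] w -0.0 grip 0.0
shift [ 0.61  -0.735  0.031] turn [0.    0.    0.009]
[-64.16213429  45.2678161   73.64941246 104.35977488 -47.14434005
  68.39091069 -47.88313414]
```

```bash
python3 -m handwheel '0.15 -0.2 0 0 0 0 1; 0.23 -0.25 0 0 0 0 1; 0.23 -0.28 0 0 0 0.009 1; 0 0 0 0 0 0 1; 0 0 0 0 0 0 1'
python3 -c "
from h import *
go([525.6+88.5*.956+20*.292,236.7+88.5*.292-20*.956,30],17); print(np.round(readout.get_state()['q'],1))"
```

```text
time_s: 31.8
ee_pos: [616.4, 243.5, 123.5]
orientation: [180.0, 0.0, 17.1]
contact_force: [0.6, -0.8, 0.4]
width: 0.002
grip_force: 0.0
t 31.8 at [616.4 243.5 123.5] [180.    0.   17.1] F [ 0.6 -0.8  0.4] w 0.0 grip 0.0
shift [-0.003 -0.001  0.78 ] turn [0.001 0.001 0.002]
[-65.8  50.7  71.   93.2 -49.8  73.3 -58.5]
```

```bash
python3 -m handwheel '0 0 0.13 0 0 0 1; 0 0 0.15 0 0 0 1; 0 0 0.06 0 0 0 1; 0 0 0.06 0 0 0 1; 0 0 0.06 0 0 0 1' && python3 -m handwheel '0 0 0.06 0 0 0 1; 0 0 0.06 0 0 0 1;0 0 0 0 0 0 1' && python3 -m handwheel '0 0 0.06 0 0 0 1; 0 0 0.06 0 0 0 1; 0 0 0 0 0 0 1'&& python3 -m handwheel '0 0 0.06 0 0 0 1; 0 0 0.02 0 0 0 1; 0 0 0 0 0 0 1'; python3 -c "
from h import *
go([525.6+88.5*.956+20*.292,236.7+88.5*.292-20*.956,30],17); print(np.round(readout.get_state()['q'],1))"
```

```text
time_s: 32.3
ee_pos: [616.7, 242.6, 68.2]
orientation: [180.0, -0.0, 16.8]
contact_force: [1.1, 0.6, 0.4]
width: 0.003
grip_force: 0.3
time_s: 32.6
ee_pos: [615.9, 242.9, 53.2]
orientation: [180.0, 0.1, 16.8]
contact_force: [-0.2, -0.0, -0.4]
width: -0.001
grip_force: 0.0
time_s: 32.9
ee_pos: [615.9, 243.0, 38.7]
orientation: [-180.0, 0.1, 16.8]
contact_force: [0.5, 0.5, 1.0]
width: 0.007
grip_force: 0.0
time_s: 33.2
ee_pos: [617.1, 243.1, 30.2]
orientation: [180.0, -0.1, 16.8]
contact_force: [2.5, 1.3, 0.3]
width: 0.002
grip_force: 1.5
t 33.2 at [617.1 243.1  30.2] [ 1.80e+02 -1.00e-01  1.68e+01] F [2.5 1.3 0.3] w 0.0 grip 1.5
shift [-0.007 -0.005  0.002] turn [ 0.    -0.002 -0.007]
[-63.5  55.3  64.6  97.  -54.9  65.1 -55.6]
```

```bash
python3 -m handwheel '-0.03 0 0 0 0 0 1; 0 0 0 0 0 0 1' && python3 -m handwheel '-0.025 0 0 0 0 0 1; 0 0 0 0 0 0 1' && python3 -m handwheel '-0.02 0 0 0 0 0 1; 0 0 0 0 0 0 1'&& python3 -m handwheel '-0.02 0 0 0 0 0 1; 0 0 0 0 0 0 1'; python3 -c "
from h import *
s=readout.get_state(); d=np.array(s['ee_pos'])-[525.6,236.7,0]; print('lid x',d[0]*.956+d[1]*.292,s['contact_force'],np.round(s['q'],1))"
```

```text
time_s: 33.4
ee_pos: [613.0, 241.9, 30.1]
orientation: [180.0, -0.0, 16.8]
contact_force: [3.2, 0.8, 0.0]
width: 0.0
grip_force: 1.5
time_s: 33.6
ee_pos: [609.0, 240.8, 29.9]
orientation: [-180.0, 0.1, 16.8]
contact_force: [-0.5, -0.2, -0.2]
width: -0.001
grip_force: 0.1
time_s: 33.8
ee_pos: [607.1, 240.2, 30.0]
orientation: [-180.0, 0.1, 16.8]
contact_force: [1.1, -0.3, 0.0]
width: 0.003
grip_force: 0.0
time_s: 34.0
ee_pos: [605.2, 239.5, 30.2]
orientation: [-180.0, 0.0, 16.8]
contact_force: [0.5, 0.3, 0.5]
width: 0.004
grip_force: 0.0
lid x 76.95398767811918 [0.45512988 0.27936586 0.51739245] [-64.4  54.6  64.9  98.9 -54.8  64.5 -55.1]
```

```bash
python3 -m handwheel '-0.008 0 0 0 0 0 1; 0.1 0 0 0 0 0 1; 0 0 -0.2 0 0 0 1; 0 0 -0.3 0 0 0 1; 0 0 -0.27 0 0 0 1' && python3 -m handwheel '-0.2 -0.05 0 0 0 0 1; -0.3 -0.1 0 0 0 0 1; -0.3 -0.1 0 0 0 0 1; -0.3 -0.08 0 0 0 0 1; -0.3 0 0 0 0 0 1'&& python3 -m handwheel '-0.08 0 0 0 0 0 1; 0 0 0 0 0 0 1; 0 0 0 0 0 0 1'; python3 -c "
from h import *
go([525.6-88.5*.956-20*.292,236.7-88.5*.292+20*.956,30],17); print(np.round(readout.get_state()['q'],1))"
```

```text
time_s: 34.5
ee_pos: [615.9, 242.4, 123.7]
orientation: [180.0, 0.0, 16.8]
contact_force: [-0.1, -0.1, 0.3]
width: 0.001
grip_force: 0.0
time_s: 35.0
ee_pos: [441.9, 232.8, 122.2]
orientation: [-180.0, 0.1, 16.9]
contact_force: [0.2, -0.5, 1.0]
width: 0.006
grip_force: 0.0
time_s: 35.3
ee_pos: [435.7, 230.1, 123.1]
orientation: [-180.0, -0.1, 16.8]
contact_force: [-0.4, -0.1, 0.6]
width: 0.003
grip_force: 0.0
t 35.3 at [435.7 230.1 123.1] [-1.80e+02 -1.00e-01  1.68e+01] F [-0.4 -0.1  0.6] w 0.0 grip 0.0
shift [-0.006  0.     0.776] turn [-0.001 -0.003 -0.005]
[-88.1  38.5  79.7 117.5 -43.7  62.5 -60.7]
```

```bash
python3 -m handwheel '0 0 0.13 0 0 0 1; 0 0 0.15 0 0 0 1; 0 0 0 0 0 0 1'; python3 -c "
from h import *
print(np.round(readout.get_state()['q'],1))"
```

```text
time_s: 35.6
ee_pos: [435.1, 229.0, 87.8]
orientation: [179.9, 0.1, 16.8]
contact_force: [-0.3, 0.3, 0.7]
width: 0.002
grip_force: 0.0
[-85.5  40.4  75.6 119.3 -46.9  59.2 -58.6]
```

```bash
python3 -m handwheel '0 0 0.06 0 0 0 1; 0 0 0.06 0 0 0 1; 0 0 0.06 0 0 0 1' && python3 -m handwheel '0 0 0.06 0 0 0 1; 0 0 0.06 0 0 0 1;0 0 0 0 0 0 1' && python3 -m handwheel '0 0 0.06 0 0 0 1; 0 0 0.06 0 0 0 1; 0 0 0 0 0 0 1'&& python3 -m handwheel '0 0 0.06 0 0 0 1; 0 0 0.02 0 0 0 1; 0 0 0 0 0 0 1'; python3 -c "
from h import *
go([525.6-88.5*.956-20*.292,236.7-88.5*.292+20*.956,30],17); print(np.round(readout.get_state()['q'],1))"
```

```text
time_s: 35.9
ee_pos: [435.2, 229.5, 67.2]
orientation: [-180.0, -0.0, 16.8]
contact_force: [-0.5, 0.2, 0.3]
width: -0.0
grip_force: 0.3
time_s: 36.2
ee_pos: [434.3, 229.3, 52.3]
orientation: [180.0, 0.1, 16.8]
contact_force: [0.2, -0.3, 0.4]
width: 0.004
grip_force: 0.0
time_s: 36.5
ee_pos: [434.0, 229.2, 37.8]
orientation: [180.0, 0.1, 16.8]
contact_force: [0.6, -0.4, 0.0]
width: 0.0
grip_force: 0.0
time_s: 36.8
ee_pos: [434.1, 229.2, 28.7]
orientation: [-180.0, 0.1, 16.8]
contact_force: [-2.9, -1.2, 0.1]
width: 0.003
grip_force: 1.1
t 36.8 at [434.1 229.2  28.7] [-1.80e+02  1.00e-01  1.68e+01] F [-2.9 -1.2  0.1] w 0.0 grip 1.1
shift [ 0.01  -0.003 -0.011] turn [-0.     0.002 -0.007]
[-81.   43.8  68.3 121.8 -53.3  53.3 -54.4]
```

```bash
python3 -m handwheel '0.03 0 0 0 0 0 1; 0 0 0 0 0 0 1' && python3 -m handwheel '0.03 0 0 0 0 0 1; 0 0 0 0 0 0 1' && python3 -m handwheel '0.02 0 0 0 0 0 1; 0 0 0 0 0 0 1'&& python3 -m handwheel '0.02 0 0 0 0 0 1; 0 0 0 0 0 0 1'; python3 -c "
from h import *
s=readout.get_state(); d=np.array(s['ee_pos'])-[525.6,236.7,0]; print('lid x',d[0]*.956+d[1]*.292,s['contact_force'],np.round(s['q'],1))"
```

```text
time_s: 37.0
ee_pos: [438.5, 230.6, 29.0]
orientation: [180.0, -0.0, 16.8]
contact_force: [-1.5, -0.7, -0.7]
width: -0.0
grip_force: 0.8
time_s: 37.2
ee_pos: [442.7, 231.9, 29.3]
orientation: [180.0, -0.1, 16.8]
contact_force: [0.4, 0.9, 1.3]
width: -0.0
grip_force: 0.0
time_s: 37.4
ee_pos: [444.5, 232.4, 29.2]
orientation: [180.0, -0.1, 16.8]
contact_force: [1.0, 0.0, 0.4]
width: -0.001
grip_force: 0.0
time_s: 37.6
ee_pos: [445.1, 232.6, 28.9]
orientation: [-180.0, 0.1, 16.8]
contact_force: [-4.5, -1.4, 3.7]
width: -0.002
grip_force: 2.5
lid x -78.11500745227038 [-4.51380013 -1.43477671  3.65488677] [-79.9  44.5  67.8 120.2 -53.3  54.1 -54.7]
```

All four flaps snapped. I'll back off, rise, turn back and look.

```bash
python3 -m handwheel '-0.1 0 0 0 0 0 1; 0 0 -0.2 0 0 0 1; 0 0 -0.3 0 0 0 1; 0 0 -0.2 0 0 -0.1 1; 0 0 0 0 0 -0.25 1' && python3 -m handwheel '0 0 0 0 0 -0.28 1; 0 0 0 0 0 -0.28 1; 0 0 0 0 0 -0.28 1; 0 0 0 0 0 -0.28 1; 0 0 0 0 0 -0.28 1' && python3 -m handwheel '0 0 0 0 0 -0.28 1; 0 0 0 0 0 -0.28 1; 0 0 0 0 0 -0.28 1; 0 0 0 0 0 -0.28 1; 0 0 0 0 0 -0.28 1' && python3 -m handwheel '0 0 -0.3 0 0 0 1; 0 0 -0.3 0 0 0 1; 0 0 -0.3 0 0 0 1; 0 0.35 0 0 0 0 1; -0.1 0.35 0 0 0 0 1'; python3 - <<'E'
from h import *
go([525.6,236.7,230],107); print(np.round(readout.get_state()['q'],1))
c=wrist('w4.png'); m=green(c,proj(c,[[525.6,236.7,90]])[0],160)
print('lid',fit([(c,m)],LID,[525.6,236.7,17],73))
for t in('flap_front','flap_back','flap_left','flap_right','jar','bottle_clear'):
    print(t,[(np.round(d['location']).tolist(),round(d['confidence'],2)) for d in search_frame(t,'wrist')])
E
```

```text
time_s: 38.1
ee_pos: [436.0, 229.6, 115.4]
orientation: [180.0, -0.2, 27.0]
contact_force: [0.4, 0.3, -1.0]
width: -0.001
grip_force: 0.0
time_s: 38.6
ee_pos: [434.2, 229.3, 113.0]
orientation: [180.0, -0.0, 67.3]
contact_force: [0.4, 0.1, -0.5]
width: -0.002
grip_force: 0.0
time_s: 39.1
ee_pos: [434.3, 229.3, 113.0]
orientation: [180.0, -0.0, 107.4]
contact_force: [0.9, -0.3, 0.8]
width: -0.0
grip_force: 0.0
time_s: 39.6
ee_pos: [518.0, 247.9, 223.2]
orientation: [179.8, -0.4, 107.6]
contact_force: [-0.3, 1.3, 0.8]
width: 0.001
grip_force: 0.0
t 39.6 at [518.  247.9 223.2] [179.8  -0.4 107.6] F [-0.3  1.3  0.8] w 0.0 grip 0.0
shift [-0.108  0.033 -0.058] turn [ 0.008 -0.014  0.019]
[-72.   24.8  57.7  99.8 -22.9  67.8   9.7]
lid (array([525.86, 237.47,  16.98]), np.float64(0.231))
flap_front [([463.0, 225.0, 90.0], 0.74)]
flap_back [([463.0, 224.0, 88.0], 0.73), ([583.0, 262.0, 92.0], 0.72)]
flap_left []
flap_right []
jar [([454.0, 130.0, 69.0], 0.89)]
bottle_clear []
```

View pics/w4.png

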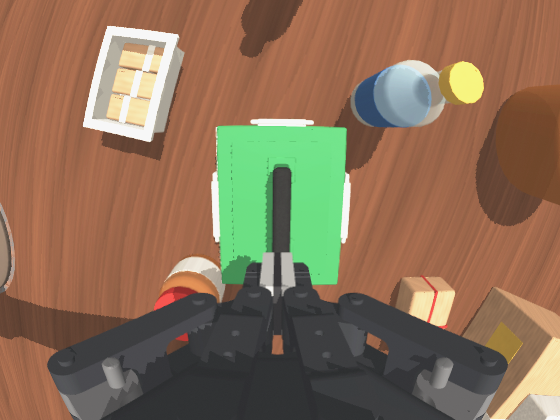

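The picture shows the front, back and left flaps hanging flat against the box. The right flap is hidden behind the gripper, so I'll move back to see it and check the bystanders numerically.

```bash
python3 -m handwheel '-0.2 0 -0.2 0 0 0 1; -0.3 0 -0.2 0 0 0 1; -0.3 0 0 0 0 0 1; -0.3 0 0 0 0 0 1; -0.3 0 0 0 0 0 1' && python3 -m handwheel '-0.2 0 0 0 0 0 1; 0 0 0 0 0 0 1; 0 0 0 0 0 0 1'; python3 - <<'E'
from h import *
go([525.6,236.7,230],107)
c=wrist('w5.png'); hsv=cv2.cvtColor(c['frame'],cv2.COLOR_BGR2HSV)
W=(hsv[...,1]<70)&(hsv[...,2]>120)
P=lambda x,y,z: proj(c,pts(np.array([[x,y,z]]),[525.6,236.7,17,73]))[0]
for nm,f in(('right',lambda u,v,z:P(v,-85.5-u,z)),('left',lambda u,v,z:P(v,85.5+u,z)),('front',lambda u,v,z:P(-65.5-u,v,z)),('back',lambda u,v,z:P(65.5+u,v,z))):
    print(nm,'white at u:',[(u,round(np.mean([W[int(round(q[1])),int(round(q[0]))] if 0<=q[0]<559 and 0<=q[1]<419 else np.nan for q in (f(u,v,15-.3*u) for v in range(-24,25,4))]),2)) for u in(0,3,6,10,14,18,22,26,30)])
# bystanders: difference of the top picture
t=cam('top')['frame']; o=cv2.imread('pics/top0.png'); d=cv2.absdiff(t,o).max(2)>60
n,l,s,ce=cv2.connectedComponentsWithStats(d.astype(np.uint8)); print([(s[i,:5].tolist()) for i in range(1,n) if s[i,4]>12])
for x in('can','jar','bottle_clear','cup','bundle_a','elephant','bottle_green'): print(x,[(np.round(k['location']).tolist(),round(k['confidence'],2)) for k in search_frame(x,'top')][:2])
E
```

```text
time_s: 40.45
ee_pos: [567.1, 81.6, 269.5]
orientation: [179.9, -0.1, 107.1]
contact_force: [0.4, 0.1, 0.0]
width: -0.0
grip_force: 0.0
time_s: 40.75
ee_pos: [574.1, 59.4, 269.1]
orientation: [180.0, -0.1, 107.0]
contact_force: [0.0, 1.5, 0.3]
width: 0.004
grip_force: 0.0
t 40.75 at [574.1  59.4 269.1] [ 1.80e+02 -1.00e-01  1.07e+02] F [0.  1.5 0.3] w 0.0 grip 0.0
shift [1.531 0.046 0.328] turn [ 0.001 -0.003  0.001]
right white at u: [(0, np.float64(1.0)), (3, np.float64(1.0)), (6, np.float64(0.0)), (10, np.float64(0.0)), (14, np.float64(0.0)), (18, np.float64(0.0)), (22, np.float64(0.0)), (26, np.float64(0.0)), (30, np.float64(0.0))]
left white at u: [(0, np.float64(nan)), (3, np.float64(nan)), (6, np.float64(nan)), (10, np.float64(nan)), (14, np.float64(nan)), (18, np.float64(nan)), (22, np.float64(nan)), (26, np.float64(nan)), (30, np.float64(nan))]
front white at u: [(0, np.float64(1.0)), (3, np.float64(0.0)), (6, np.float64(0.0)), (10, np.float64(0.0)), (14, np.float64(0.0)), (18, np.float64(0.0)), (22, np.float64(0.0)), (26, np.float64(0.0)), (30, np.float64(0.0))]
back white 
[... 480 characters left out ...]
7], [160, 263, 145, 118, 2755], [99, 329, 59, 28, 828], [152, 328, 48, 40, 1241], [0, 344, 48, 38, 967], [167, 373, 8, 5, 13], [201, 372, 53, 48, 768], [258, 372, 35, 18, 70], [160, 382, 11, 8, 27], [280, 391, 13, 19, 39], [267, 395, 3, 7, 15], [262, 401, 5, 5, 18], [157, 404, 10, 5, 17], [296, 407, 15, 10, 39], [109, 410, 56, 10, 241], [262, 415, 6, 5, 13]]
can [([680.0, -378.0, 118.0], 0.89)]
jar [([450.0, 72.0, 102.0], 0.73), ([765.0, -90.0, 78.0], 0.16)]
bottle_clear [([589.0, 368.0, 138.0], 0.67)]
cup [([483.0, -361.0, 23.0], 0.74)]
bundle_a [([546.0, -504.0, 52.0], 0.86)]
elephant [([768.0, -92.0, 80.0], 0.83)]
bottle_green [([450.0, 484.0, 147.0], 0.78), ([483.0, -363.0, 23.0], 0.57)]
```

```bash
python3 - <<'E'
from h import *
c=cam('scene'); o=cv2.imread('pics/scene0.png')
for x in('jar','bottle_clear'): print(x,[(np.round(k['location']).tolist(),round(k['confidence'],2)) for k in search_frame(x,'scene')][:2])
def red(f):
    h=cv2.cvtColor(f,cv2.COLOR_BGR2HSV); m=((h[...,0]<6)|(h[...,0]>174))&(h[...,1]>170)&(h[...,2]>90); m[:,:300]=0;m[:,350:]=0;m[:190]=0;m[240:]=0
    ys,xs=np.nonzero(m); return len(xs),(xs.min(),xs.max(),ys.min(),ys.max()) if len(xs) else None
print(red(o),red(c['frame']))
E
```

```text
jar [([476.0, 100.0, 84.0], 0.75), ([790.0, -84.0, 74.0], 0.5)]
bottle_clear [([621.0, 384.0, 131.0], 0.58)]
(314, (np.int64(318), np.int64(338), np.int64(199), np.int64(218))) (312, (np.int64(318), np.int64(338), np.int64(199), np.int64(218)))
```

The jar hasn't moved, all the flaps are in and the robot is clear, so I'm handing in.

```bash
python3 -c "
from station import workorder
print(workorder.job_done())"
```

```text
the job is handed in; nothing more can be done
None
```

The box is closed and handed in at about 41 s: the lid was lowered on and sits flat, then all four flaps were folded down and felt to snap in under the rim; the can, jar, clear and green bottles, cup, elephant and one of the two bundles (the other was not rechecked) were where they started.

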